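# Swing the chair slat to the green mark

### The arm

A 6-joint arm with a two-finger parallel gripper is mounted at the origin on the work surface. World frame = base frame: x ahead of the robot, y to its left, z up, the work surface at z = 0. Lengths are in mm, angles in rad, forces in N, time in s.
With the tool pointing down it reaches from about 275 to 750 mm from the base axis. Payload 10.2 kg.
Tool frame: the origin (TCP) lies between the finger pads; the fingertips stand 19 mm ahead of it and the grasp point (between the pads) is the TCP; z points along the fingers, y is the line along which they close (so a half turn about z gives the same grasp; the last joint's range is limited). The gripper opens to 85 mm and grips with 20 to 120 N. Pads are 22 mm wide; open, the fingers measure 114 mm over their backs; the gripper's body (76 mm by 85 mm) begins 54 mm behind the grasp point. The pads swing forward as they close: fully open they stand 13 mm farther back than shut.
Start: joints at [1.04, 0.313, 1.498, -0, 1.331, -0.223], TCP at [159.068, 500.328, 250.294] pointing down, gripper open.
Joint ranges: [-2.94, 2.94], [-0.97, 2.17], [0.19, 2.56], [-1.23, 4.37], [0.02, 3.11], [-2.88, 2.88]. Speed limits (rad/s): [2.39, 2.39, 3.01, 3.14, 3.14, 3.14].

### API

Orientations are given as a unit quaternion [w, x, y, z].
In Python, from rig import sense, capture, finish_job gives the robot as it stands. The module is installed in compiled form; this text tells all that it offers.
- The arm moves only by the tool move_arm, never from a script. Its argument "moves" is a list of rows, each an object with "turn": the turn, a rotation vector about the tool's x, y, z in rad, a list of three; "translation": the shift along the tool's x, y, z in mm, a list of three; "hand": the opening, from 0 (shut) to 1 (fully open). In form: [{"turn": [wx, wy, wz], "translation": [x, y, z], "hand": hand}, ...]. A call has 1 to 10 rows; each row shifts and turns the commanded pose from where the row before left it, along the tool's axes as they then stand; what a row does not reach is not made up. A row lasts 1/12 s, in which the tool goes at most 41.7 mm and 7.16 degrees, less where a joint would pass 70% of its speed; a pose out of reach is approached as far as the arm can. A call with a gripper value outside its range is refused whole. The fingers move at their own pace and stop on an object; "grip_force" is the grip in N (left out, the last holds). Time passes only in rows, so rows that do not move let the fingers close. It gives the time, the measured TCP pose, the force, the opening and the grip force at its end, in the units of the state.
- sense(): the state, without advancing time (a new reading comes with each control period).
- capture(name): name is "side" or "top" or "wrist"; returns a dict with "image" (420x560x3 uint8, blue, green, red), "z_map" (420x560 float32, mm along the optical axis (not along the pixel's ray), 0 where there is no reading), "vertical_fov" (degrees; the focal length in pixels is half the picture's height over the tangent of half this angle, whatever the lens; pixels are square), "cx", "cy" (the principal point, pixels), "R" (3x3) and "t" (3): a world point X has camera coordinates R X + t; the wrist camera has in their place "T_tool_cam" (4x4, takes a point from camera to tool coordinates, whose origin is the TCP and whose axes are the flange's). Camera axes: x right, y down, z forward; pixel columns grow to the right and rows downward; lengths in mm; the calibration is good to about 2 mm. A picture is of the moment at which its call begins: read the wrist's pose just before it.
- finish_job(): hands the job in; it is judged then, once.
The state is a dict: "time_s": time; "joints": joint angles; "dq": joint speeds; "tau": joint torques, N m; "eef_pos": TCP position; "ee_rot": TCP orientation; "force": force on the tool from outside, world axes, zero at the start; "wrist_torque": the same for the moment, N m; "grip_width": opening from 0.0 (shut) to 1.0 (fully open); "grip_force": force on a finger pad.
Only numpy, scipy, OpenCV 4.12 (cv2) and the standard library are available. Lean on these libraries where they do the work, as an engineer would, in place of code of your own. Each camera call takes 0.05 s, during which the arm holds its last target. There are 200 camera calls.

### The job

The pale chair slat lies on the grey layout board with a steel dowel through one end. Push its free end sideways so that it swings about the dowel until the black line along its middle points at the green mark (not the orange one). Keep the slat flat on its dowel, do not shift the glue bottle or the blue tin, and leave everything at rest.

Things in the scene. Friction and masses are not known exactly. Their poses are not given: they have to be found in the camera images.
- slat: pale wood slat 290x90x16 mm, ~0.3 kg, too wide to grip, flat on a fixed 15 mm grey board: underside z 0.015, top z 0.031. Origin: centre of its 17 mm hole, at the underside; a fixed 12 mm steel dowel stands in it, to 12 mm above the top. x runs along the middle (black line) to the free end at x=+250 mm; other end x=-40, long edges y=+-45; z up. Turns about the dowel with friction, stays where left
- green_mark: flat green disc painted on the board, 40 mm across, nothing to bump into, 280 to 325 mm from the dowel, beyond the slat's free end to one side or the other. Origin: its centre, at the board's top. An alike orange mark on the other side does not count
- glue: white glue bottle with orange cap, 52 mm across, 150 mm tall, standing on the board beside the dowel end of the slat. Origin: centre of its underside, z up. To be left alone
- tin: open blue tin with wooden dowels in it, 52 mm across, 75 mm tall (dowels to 111 mm), standing on the board beside the dowel end of the slat, on the other side from the bottle. Origin: centre of its underside, z up. To be left alone

How it is judged (in metres and radians):
At the end, for the whole second after the job is handed in: The slat still lies flat on its dowel (its hole within 12 mm of its start, tilt under 0.08 rad), its middle line points at the green mark (passes within 20 mm of the mark's centre), it is at rest, and the glue bottle and the tin are within 20 mm of where they stood (y of green_mark in the frame of slat between -0.02 and 0.02 m and x of green_mark in the frame of slat above 0.2 m and distance of slat from where it was at the start of the episode below 0.012 m and angle between slat's own z axis and vertical below 0.08 rad and linear speed of slat below 0.01 m/s and angular speed of slat below 0.05 rad/s and distance of each of glue, tin from where it was at the start of the episode below 0.02 m); the robot touches nothing.
It fails at once if the slat is lifted or knocked off its dowel (distance of slat from where it was at the start of the episode above 0.02 m).
It fails at once if the glue bottle is knocked over or shifted (angle between glue's own z axis and vertical above 0.4 rad or distance of glue from where it was at the start of the episode above 0.03 m).
It fails at once if the tin is knocked over or shifted (angle between tin's own z axis and vertical above 0.4 rad or distance of tin from where it was at the start of the episode above 0.03 m).
It also fails if it takes over 42 s, if anything falls off the work surface, if the arm or the gripper's body presses on something with over 40 N, if the wrist force passes 120 N, or if a joint passes its speed limit or range.

## Working session

There is one attempt and no reset: what is moved stays moved. The work goes in short steps, Python scripts to look and compute and a tool call to move; the robot and the scene stay as the last step left them, time stands still between calls to the robot, and variables do not carry over. Pictures are saved under pics/ and viewed, at most 10 in all, crops included, and the job is handed in when it is done.

Besides the shell and the picture viewer there is one more tool, called as name(argument=value, ...) on one line, values as JSON. move_arm: Moves the arm, as the interface text tells. Its arguments: {"type":"object","properties":{"moves":{"type":"array","items":{"type":"object","properties":{"turn":{"type":"array","items":{"type":"number"}},"translation":{"type":"array","items":{"type":"number"}},"hand":{"type":"number"}}}},"grip_force":{"type":"number"}},"required":["moves"]}

```bash
mkdir -p pics; cat > h.py <<'E'
import numpy as np, cv2
from rig import sense, capture
def ray(c,u,v):
    f=210/np.tan(np.radians(c['vertical_fov'])/2)
    d=np.array([(u-c['cx'])/f,(v-c['cy'])/f,1.]); R=np.array(c['R']);t=np.array(c['t'])
    return -R.T@t, R.T@d
def onz(c,u,v,z):
    o,d=ray(c,u,v); return o+d*(z-o[2])/d[2]
def depthpt(c,u,v):
    o,d=ray(c,u,v); return o+d*c['z_map'][int(v),int(u)]
E
python3 - <<'E'
from h import *
import pickle
cs={n:capture(n) for n in('top','side')}
pickle.dump(cs,open('c.pkl','wb'))
for n in cs: cv2.imwrite(f'pics/{n}.png',cs[n]['image']); print(n,cs[n]['R'],cs[n]['t'],cs[n]['vertical_fov'])
print(sense())
E
```

```text
top [[-0.02129035 -0.99976145  0.00487486]
 [-0.99015724  0.02041067 -0.13846314]
 [ 0.13833061 -0.00777481 -0.99035559]] [  5.24266173 589.76297133 658.64059071] 52.368619112792864
side [[ 0.90381151 -0.42746094  0.02004726]
 [-0.23633103 -0.53764997 -0.80937022]
 [ 0.35675256  0.72678033 -0.58695652]] [-538.22763505  166.40186161  588.55646022] 45.45863892741502
{'time_s': 0.1, 'joints': array([ 1.03954665e+00,  3.13412320e-01,  1.49832690e+00, -5.51131991e-05,
        1.33099990e+00, -2.23408145e-01]), 'dq': array([-0.00063043, -0.00101475, -0.00304189,  0.00055008,  0.00032246,
        0.00140489]), 'tau': array([ 2.75067541e-03, -4.12900901e+01, -2.60143214e+01, -9.82146162e-05,
        3.04870642e-03, -2.38929567e-05]), 'eef_pos': array([159.00145159, 500.13576257, 249.79581628]), 'ee_rot': array([-1.86321376e-04,  1.53307208e-01,  9.88178410e-01, -5.42772663e-04]), 'force': array([0.39763387, 0.53453059, 0.48819562]), 'wrist_torque': array([-0.0271011 , -0.00690361,  0.01373709]), 'grip_force': 0.0, 'grip_width': 0.9969521873519329}
```

View pics/top.png

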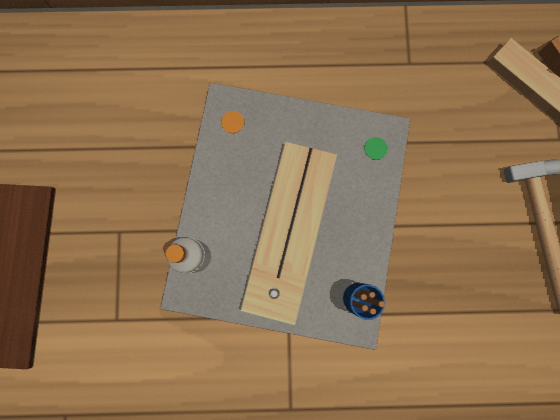

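View pics/side.png

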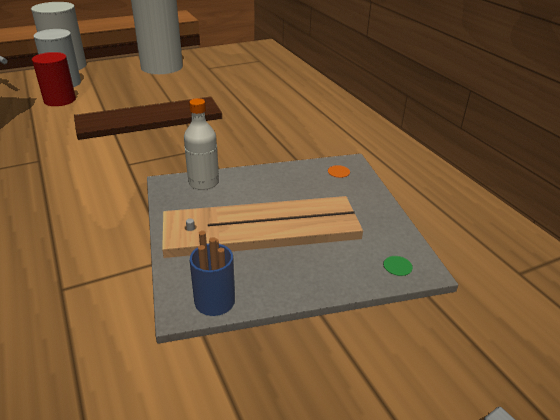

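The top view shows the dowel at about (274,294), the line from (279,277) to (310,149), green at (376,148), the glue base near (185,255) and the tin at (367,301). The side view shows the dowel at (190,222), the line end at (355,216) and green at (398,266).

```bash
python3 - <<'E'
from h import *
import pickle
cs=pickle.load(open('c.pkl','rb'));T,S=cs['top'],cs['side']
def tri(a,b):
    o1,d1=ray(T,*a);o2,d2=ray(S,*b)
    s=np.linalg.lstsq(np.c_[d1,-d2],o2-o1,rcond=None)[0]
    p,q=o1+d1*s[0],o2+d2*s[1]; return ((p+q)/2).round(1),np.linalg.norm(p-q).round(1)
def blob(c,lo,hi,near):
    m=cv2.inRange(cv2.cvtColor(c['image'],cv2.COLOR_BGR2HSV),lo,hi)
    n,l,s,ce=cv2.connectedComponentsWithStats(m); i=1+np.argmin(np.hypot(*(ce[1:]-near).T)-.01*s[1:,4]); return ce[i],s[i,4]
gt,gs=blob(T,(45,120,60),(80,255,255),(376,148)),blob(S,(45,120,60),(80,255,255),(398,266))
print(gt,gs,'green',tri(gt[0],gs[0]),onz(T,*gt[0],15),onz(S,*gs[0],15))
print('dowel',tri((274,293.5),(190,220)),onz(T,274,293.5,43),onz(S,190,220,43))
print('lineend',tri((310,149),(355,216)),onz(T,310,149,31),onz(S,355,216,31)); print('linestart',onz(T,279,277,31),onz(S,208,224,31))
for n,u in dict(c1=(285,142),c2=(336,154),c3=(295,324),c4=(242,311)).items(): print(n,onz(T,*u,31).round(1), depthpt(T,u[0],u[1]).round(1))
print('tin',onz(T,367,301,75),'glue',onz(T,188,255,15),onz(T,175,253,165))
E
```

```text
(array([375.46578947, 147.87105263]), np.int32(380)) (array([397.47867299, 265.49763033]), np.int32(422)) green (array([ 696.5, -174.9,   15.2]), np.float64(0.4)) [ 696.29913045 -174.84193366   15.        ] [ 696.83989909 -174.8205057    15.        ]
dowel (array([454.1,   5.5,  43.7]), np.float64(1.5)) [453.36340024   5.75087021  43.        ] [455.04931764   6.17067866  43.        ]
lineend (array([695.9, -61.2,  22.9]), np.float64(3.4)) [692.01359007 -59.77922056  31.        ] [691.20723316 -70.0973792   31.        ]
linestart [478.84412691  -2.75273993  31.        ] [480.15842228   1.50871589  31.        ]
c1 [705.1 -17.7  31. ] [709.9 -18.   15.1]
c2 [ 682.4 -103.5   31. ] [ 682.5 -103.6   30.6]
c3 [404.  -26.8  31. ] [401.6 -27.5  12.4]
c4 [426.2  57.8  31. ] [424.8  59.1  16.6]
tin [ 441.01075602 -135.10300272   75.        ] glue [518.10986912 148.63111529  15.        ] [515.86119272 134.4864866  165.        ]
```

move_arm(moves=[{"turn": [0,0,0],"translation": [-31.2,-14,0],"hand": 0},{"turn": [0,0,0],"translation": [-31.2,-14,0],"hand": 0},{"turn": [0,0,0],"translation": [-31.2,-14,0],"hand": 0},{"turn": [0,0,0],"translation": [-31.2,-14,0],"hand": 0},{"turn": [0,0,0],"translation": [-31.2,-14,0],"hand": 0},{"turn": [0,0,0],"translation": [-31.2,-14,0],"hand": 0},{"turn": [0,0,0],"translation": [-31.2,-14,0],"hand": 0},{"turn": [0,0,0],"translation": [-31.2,-14,0],"hand": 0},{"turn": [0,0,0],"translation": [-31.2,-14,0],"hand": 0},{"turn": [0,0,0],"translation": [-31.2,-14,0],"hand": 0}])

```text
time_s: 0.93
eef_pos: [414.9, 271.0, 250.1]
ee_rot: [-0.0, 0.153, 0.988, -0.0]
force: [-0.2, 1.6, 0.3]
grip_width: 0.001
grip_force: 0.0
```

move_arm(moves=[{"turn": [0,0,0],"translation": [-31.2,-14,0],"hand": 0},{"turn": [0,0,0],"translation": [-31.2,-14,0],"hand": 0},{"turn": [0,0,0],"translation": [-31.2,-14,0],"hand": 0},{"turn": [0,0,0],"translation": [-31.2,-14,0],"hand": 0},{"turn": [0,0,0],"translation": [-31.2,-14,0],"hand": 0},{"turn": [0,0,0],"translation": [-31.2,-14,0],"hand": 0},{"turn": [0,0,0],"translation": [-31.2,-14,0],"hand": 0},{"turn": [0,0,0],"translation": [-31.2,-14,0],"hand": 0},{"turn": [0,0,0],"translation": [-31.2,-14,0],"hand": 0},{"turn": [0,0,0],"translation": [-31.2,-14,0],"hand": 0}])

```text
time_s: 1.77
eef_pos: [669.8, 43.1, 249.8]
ee_rot: [-0.0, 0.153, 0.988, -0.0]
force: [0.2, 0.8, 0.6]
grip_width: 0.002
grip_force: 0.0
```

move_arm(moves=[{"turn": [0,0,0],"translation": [0,0,28],"hand": 0},{"turn": [0,0,0],"translation": [0,0,28],"hand": 0},{"turn": [0,0,0],"translation": [0,0,28],"hand": 0},{"turn": [0,0,0],"translation": [0,0,28],"hand": 0},{"turn": [0,0,0],"translation": [0,0,28],"hand": 0},{"turn": [0,0,0],"translation": [0,0,28],"hand": 0},{"turn": [0,0,0],"translation": [0,0,20],"hand": 0},{"turn": [0,0,0],"translation": [0,0,12],"hand": 0},{"turn": [0,0,0],"translation": [0,0,10],"hand": 0},{"turn": [0,0,0],"translation": [0,0,0],"hand": 0}])

```text
time_s: 2.6
eef_pos: [668.2, 44.5, 38.6]
ee_rot: [-0.001, 0.153, 0.988, -0.0]
force: [-0.1, -0.3, -1.1]
grip_width: -0.001
grip_force: 0.0
```

```bash
python3 - <<'E'
from h import *
s=sense();print(s['eef_pos'],s['force'],s['joints'])
c=capture('side');cv2.imwrite('pics/s2.png',c['image'][120:330,130:450][:, :].repeat(2,0).repeat(2,1))
E
```

```text
[668.22787031  44.49735732  38.56520496] [-0.09406345 -0.33289483 -1.08988572] [-1.08049958e-01  8.39173085e-01  1.21612880e+00 -2.64532304e-06
  1.08897362e+00 -1.37104779e+00]
```

View pics/s2.png

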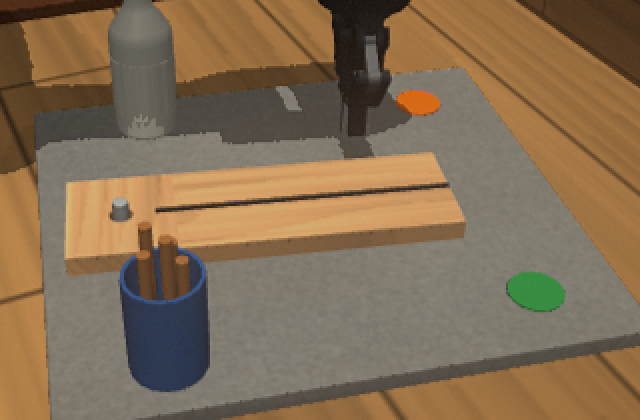

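The fingers stand beside the slat's far edge, just above the board and clear of everything. I'll push in an arc.

move_arm(moves=[{"turn": [0,0,0],"translation": [0,-10,0],"hand": 0},{"turn": [0,0,0],"translation": [0,-10,0],"hand": 0},{"turn": [0,0,0],"translation": [0,-6,0],"hand": 0},{"turn": [0,0,0],"translation": [0,-4,0],"hand": 0},{"turn": [0,0,0.025],"translation": [-1.5,-5,0],"hand": 0},{"turn": [0,0,0.025],"translation": [-1.5,-5,0],"hand": 0},{"turn": [0,0,0.025],"translation": [-1.5,-5,0],"hand": 0},{"turn": [0,0,0.025],"translation": [-1.5,-5,0],"hand": 0},{"turn": [0,0,0.025],"translation": [-1.5,-4,0],"hand": 0},{"turn": [0,0,0],"translation": [0,0,0],"hand": 0}])

```text
time_s: 3.48
eef_pos: [658.6, -10.1, 40.4]
ee_rot: [0.0, 0.216, 0.976, -0.0]
force: [0.2, -0.4, 0.4]
grip_width: 0.0
grip_force: 0.2
```

```bash
cat > m.py <<'E'
from h import *
s=sense();print(s['eef_pos'],s['force'])
c=capture('top');im=c['image']
cv2.imwrite('pics/t%d.png'%(s['time_s']*100),cv2.resize(im[100:360,150:430],None,fx=2.2,fy=2.2,interpolation=cv2.INTER_CUBIC))
print('pics/t%d.png'%(s['time_s']*100))
E
python3 m.py; cp pics/t3*.png pics/push1.png
```

```text
[658.60250953 -10.13775741  40.44355024] [ 0.17879915 -0.42407382  0.40947988]
pics/t348.png
```

View pics/push1.png

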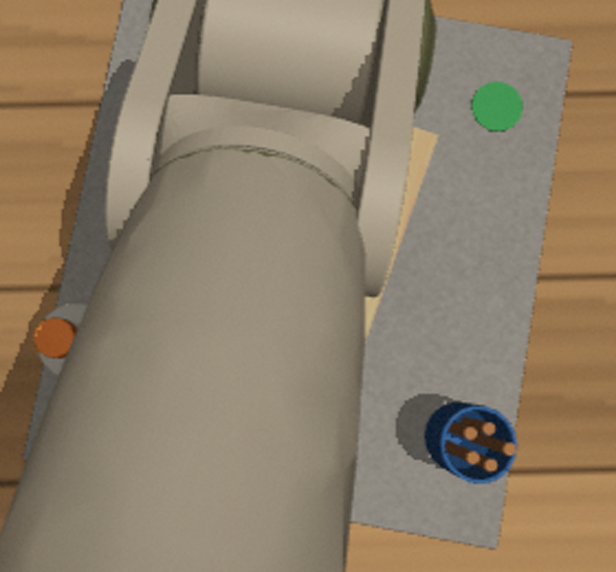

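The arm hides the slat from the top camera, but the glue and tin haven't moved. I'll push on and measure with the side camera.

move_arm(moves=[{"turn": [0,0,0.025],"translation": [-1.5,-5,0],"hand": 0},{"turn": [0,0,0.025],"translation": [-1.5,-5,0],"hand": 0},{"turn": [0,0,0.025],"translation": [-1.5,-5,0],"hand": 0},{"turn": [0,0,0.025],"translation": [-1.5,-5,0],"hand": 0},{"turn": [0,0,0.025],"translation": [-1.5,-5,0],"hand": 0},{"turn": [0,0,0.025],"translation": [-1.5,-5,0],"hand": 0},{"turn": [0,0,0.025],"translation": [-1.5,-5,0],"hand": 0},{"turn": [0,0,0.012],"translation": [-0.7,-2.5,0],"hand": 0},{"turn": [0,0,0],"translation": [0,0,0],"hand": 0},{"turn": [0,0,0],"translation": [0,0,0],"hand": 0}])

```text
time_s: 4.37
eef_pos: [649.7, -47.5, 40.3]
ee_rot: [-0.0, 0.305, 0.952, -0.0]
force: [-0.4, -1.1, 0.2]
grip_width: -0.002
grip_force: 0.0
```

```bash
cat > m.py <<'E'
from h import *
import sys,pickle
s=sense();print(s['eef_pos'],s['force'])
c=capture('side');pickle.dump(c,open('s.pkl','wb'))
cv2.imwrite(sys.argv[1],cv2.resize(c['image'][170:320,150:440],None,fx=2.7,fy=2.7,interpolation=cv2.INTER_CUBIC))
E
python3 m.py pics/p2.png
```

```text
[649.67539598 -47.5112687   40.31634536] [-0.36216135 -1.08681417  0.19039579]
```

View pics/p2.png

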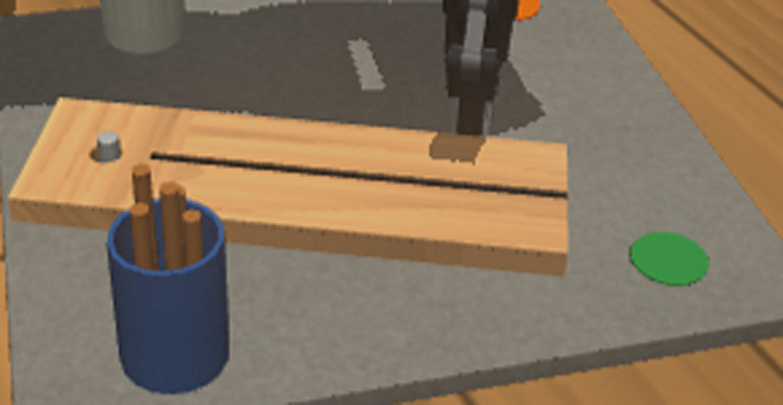

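The slat has swung. In the crop its line runs from (152,156) to (567,195), the end corners are at (567,146) and (565,256), and green is at (669,258), a bit further on.

```bash
python3 - <<'E'
from h import *
import pickle
c=pickle.load(open('s.pkl','rb'))
P=lambda u,v: onz(c,150+u/2.7,170+v/2.7,31)[:2]
a,b=P(152,156),P(567,195); k1,k2=P(567,146),P(565,256); k3,k4=P(60,98),P(12,201)
ang=lambda d:np.degrees(np.arctan2(d[1],d[0]))
D=np.array([454.1,5.6]);G=np.array([696.5,-174.9])
print(ang(b-a),ang((k1+k2)/2-(k3+k4)/2),ang(k1-k3),ang(b-D),ang(G-D),np.hypot(*(k1-k2)),np.hypot(*(k1-k3)),b,k1,k2)
E
```

```text
-32.36646747391013 -32.61546329269499 -32.73131001019083 -32.053301746445946 -36.672732086034266 90.50670512379271 289.0885938283273 [ 664.19419018 -125.95334258] [687.25601348 -90.21823776] [ 637.34704653 -165.72028205]
```

move_arm(moves=[{"turn": [0,0,0.02],"translation": [-1.2,-4,0],"hand": 0},{"turn": [0,0,0.02],"translation": [-1.2,-4,0],"hand": 0},{"turn": [0,0,0.02],"translation": [-1.2,-4,0],"hand": 0},{"turn": [0,0,0.015],"translation": [-0.9,-3,0],"hand": 0},{"turn": [0,0,0],"translation": [0,0,0],"hand": 0},{"turn": [0,0,0],"translation": [0,0,0],"hand": 0}])

```text
time_s: 4.92
eef_pos: [644.2, -62.3, 40.3]
ee_rot: [-0.0, 0.341, 0.94, -0.0]
force: [0.9, -0.3, -0.1]
grip_width: 0.001
grip_force: 0.0
```

```bash
python3 m.py pics/p3.png
```

```text
[644.1915252  -62.31944836  40.31507712] [ 0.86805157 -0.32888435 -0.06004626]
```

View pics/p3.png

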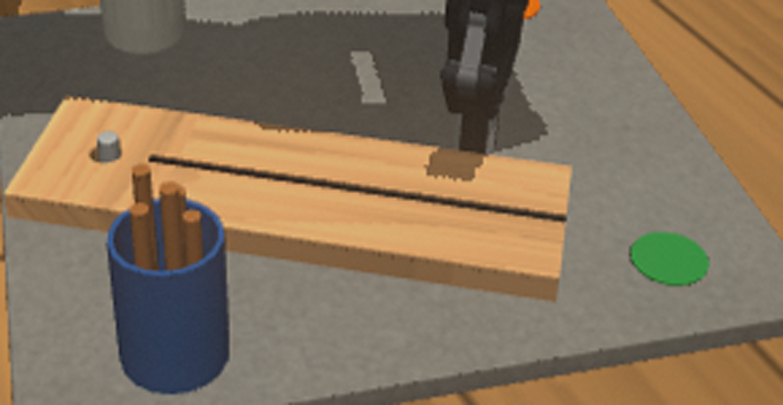

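The line now runs from (150,157) to (567,217) in the crop, with corners at (571,166), (557,281), (67,98) and (7,193). I'll compute the angle, back off, and then check from the top.

```bash
python3 - <<'E'
from h import *
import pickle
c=pickle.load(open('s.pkl','rb'))
P=lambda u,v: onz(c,150+u/2.7,170+v/2.7,31)[:2]
a,b=P(150,157),P(567,217); k1,k2=P(571,166),P(557,281); k3,k4=P(67,98),P(7,193)
ang=lambda d:np.degrees(np.arctan2(d[1],d[0]))
print(ang(b-a),ang((k1+k2)/2-(k3+k4)/2),ang(k1-k3),np.hypot(*(k1-k2)),np.hypot(*(k1-k3)))
E
```

```text
-36.65367388431648 -36.87067801182786 -36.34230419845139 92.00706607132544 287.8454344035438
```

move_arm(moves=[{"turn": [0,0,0],"translation": [0,8,0],"hand": 0},{"turn": [0,0,0],"translation": [0,10,0],"hand": 0},{"turn": [0,0,0],"translation": [0,12,0],"hand": 0},{"turn": [0,0,0],"translation": [0,0,-20],"hand": 0},{"turn": [0,0,0],"translation": [0,0,-30],"hand": 0},{"turn": [0,0,0],"translation": [0,0,-30],"hand": 0},{"turn": [0,0,0],"translation": [0,0,-30],"hand": 0},{"turn": [0,0,0],"translation": [0,0,-30],"hand": 0},{"turn": [0,0,0],"translation": [0,0,-30],"hand": 0},{"turn": [0,0,0],"translation": [0,0,-30],"hand": 0}])

```text
time_s: 5.8
eef_pos: [663.8, -37.8, 242.0]
ee_rot: [0.0, 0.34, 0.94, 0.0]
force: [0.6, -0.5, -0.5]
grip_width: -0.004
grip_force: 0.0
```

move_arm(moves=[{"turn": [0,0,0],"translation": [32,12,0],"hand": 0},{"turn": [0,0,0],"translation": [32,12,0],"hand": 0},{"turn": [0,0,0],"translation": [32,12,0],"hand": 0},{"turn": [0,0,0],"translation": [32,12,0],"hand": 0},{"turn": [0,0,0],"translation": [32,12,0],"hand": 0},{"turn": [0,0,0],"translation": [32,12,0],"hand": 0},{"turn": [0,0,0],"translation": [32,12,0],"hand": 0},{"turn": [0,0,0],"translation": [32,12,0],"hand": 0},{"turn": [0,0,0],"translation": [32,12,0],"hand": 0},{"turn": [0,0,0],"translation": [32,12,0],"hand": 0}])

```text
time_s: 6.63
eef_pos: [493.5, 260.4, 240.6]
ee_rot: [0.0, 0.34, 0.94, 0.0]
force: [0.2, 0.4, -0.4]
grip_width: 0.0
grip_force: 0.0
```

move_arm(moves=[{"turn": [0,0,0],"translation": [32,12,0],"hand": 0},{"turn": [0,0,0],"translation": [32,12,0],"hand": 0},{"turn": [0,0,0],"translation": [32,12,0],"hand": 0},{"turn": [0,0,0],"translation": [25,10,0],"hand": 0},{"turn": [0,0,0],"translation": [0,0,0],"hand": 0},{"turn": [0,0,0],"translation": [0,0,0],"hand": 0}])

```text
time_s: 7.13
eef_pos: [430.2, 372.6, 240.4]
ee_rot: [0.0, 0.339, 0.941, 0.0]
force: [0.9, -1.5, -0.8]
grip_width: 0.001
grip_force: 0.0
```

```bash
python3 - <<'E'
from h import *
import pickle
s=sense();print(s['eef_pos'],s['dq'].round(3))
c=capture('top');pickle.dump(c,open('t.pkl','wb'))
cv2.imwrite('pics/end.png',cv2.resize(c['image'][90:350,150:430],None,fx=2.2,fy=2.2,interpolation=cv2.INTER_CUBIC))
E
```

```text
[430.17186797 372.58846397 240.36924469] [-0.05  -0.005  0.011 -0.007 -0.003 -0.013]
```

View pics/end.png

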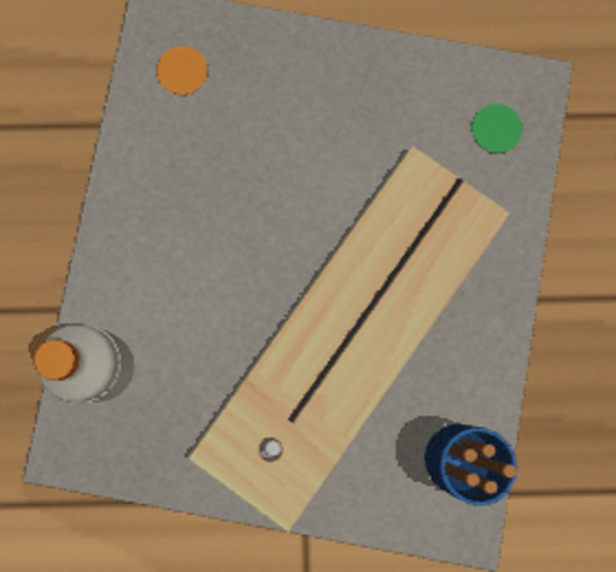

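The line from (291,420) to (460,180) extends to (497,128), which is the centre of the green mark. The bottle and tin are unmoved, so I'll hand in.

move_arm(moves=[{"turn": [0,0,0],"translation": [0,0,0],"hand": 0},{"turn": [0,0,0],"translation": [0,0,0],"hand": 0},{"turn": [0,0,0],"translation": [0,0,0],"hand": 0}])

```text
time_s: 7.43
eef_pos: [431.6, 370.3, 240.3]
ee_rot: [0.0, 0.341, 0.94, 0.0]
force: [-0.3, -0.5, -0.3]
grip_width: 0.002
grip_force: 0.0
```

```bash
python3 -c "
from rig import *
print(finish_job())"
```

```text
the job is handed in; nothing more can be done
None
```

The slat's black line points at the centre of the green mark in the last top view, the slat is still on its dowel with the bottle and tin unmoved, and the job is handed in at about 7.4 s; no verdict came back.

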